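Clamp the sample jar on the bench shaker

ROBOT

A 6-joint arm with a two-finger parallel gripper is mounted at the origin on the work surface. World frame = base frame: x ahead of the robot, y to its left, z up, the work surface at z = 0. Lengths are in m, angles in rad, forces in N, time in s.
With the tool pointing down it reaches from about 0.3 to 0.825 m from the base axis. Payload 5.4 kg.
Tool frame: the origin (TCP) lies midway between the tips of the shut fingers; the grasp point (between the pads) lies 19 mm behind it (ctrl.hold_point_z is the distance from the TCP to the grasp point, in m); z points along the fingers, y is the direction in which the jaws open and shut (so a half turn about z gives the same grasp; the last joint's range is limited). The gripper opens to 92 mm and grips with 3 to 60 N. Pads are 20 mm wide; open, the fingers measure 128 mm over their backs; the gripper's body (75 mm by 189 mm) begins 69 mm behind the grasp point.
Start: joints at [1.016, 0.158, 1.597, -0, 1.386, -0.21], TCP at [0.194, 0.541, 0.215] pointing down, gripper open.
Joint ranges: [-2.91, 2.91], [-0.94, 2.29], [0.18, 2.7], [-1.29, 4.43], [0.17, 2.64], [-3, 3]. Speed limits (rad/s): [2.57, 2.57, 3.14, 3.14, 3.14, 3.14].

INTERFACE

Orientations are given as a unit quaternion [w, x, y, z].
In Python, from cell import ctrl gives the robot as it stands.
- The arm moves only by the shell command python3 -m handwheel 'ROWS' [FORCE]. ROWS is JSON, a list of rows, each a list of 3 entries, a list of its own where there are three numbers: the shift along the tool's x, y, z in mm, then the turn, a rotation vector about the tool's x, y, z in rad, then the opening, from 0 (shut) to 1 (fully open). A call has exactly 8 rows; each row shifts and turns the commanded pose from where the row before left it, along the tool's axes as they then stand; what a row does not reach is not made up. A row lasts 1/8 s, in which the tool goes at most 62.5 mm and 10.7 degrees, less where a joint would pass 70% of its speed; a pose out of reach is approached as far as the arm can. A call is refused whole if a number of a shift passes 62.5 or a number of a turn 0.188, either way. A call with a gripper value outside its range is refused whole. The fingers move at their own pace and stop on an object; FORCE is the grip in N (left out, the last holds). Time passes only in rows, so rows that do not move let the fingers close, or fill a call up. It gives the time, the measured TCP pose, the force and the opening at its end, in the units of the state.
- ctrl.read_state(): the state, without advancing time (a new reading comes with each control period).
- ctrl.camera(name): name is "side" or "top"; returns (picture, depth): 384x512x3 uint8, red, green, blue; 384x512 float32, m along the optical axis (not along the pixel's ray), 0 where there is no reading.
- ctrl.camera_model(name): a dict with "vfov" (degrees; the focal length in pixels is half the picture's height over the tangent of half this angle, whatever the lens; pixels are square), "cx", "cy" (the principal point, pixels), "k1" (the pictures are not rectified: a ray, as slopes to the right and down, at radius r is drawn at 1 + k1 r^2 times it, then the intrinsics apply), "eye" and "orientation" of the camera in the world. Camera axes: x right, y down, z forward; pixel columns grow to the right and rows downward; lengths in m; the calibration is good to about 2 mm. A picture is of the moment at which its call begins. camera_model takes no time and is no camera call.
- ctrl.hand_in(): hands the job in, once; it reports no verdict.
Trained networks look in the newest picture that a camera, given by its name, has taken for a name from the list of things; names that differ only in an ending like _2 or _b are one class to them, and where a whole thing is asked for, a point or a joint stands for the part that bears it (a point fixed in the world has none). Each returns a list of dicts, best first, with "score" (0 to 1); they miss things now and then, are a little off and sometimes report something else, mostly with a low value. They report only what shows in the picture. A call takes as long as a camera call. They do not tell look-alikes from the thing itself.
- ctrl.trace(camera, label): "mask" (384x512 bool, what is visible of it) and "point" ([column, row] in pixels, amid what is visible of it).
- ctrl.landmark_of(camera, label): "point" ([column, row] in pixels: a listed point, or the origin of a listed thing).
The state is a dict: "time": time; "qpos": joint angles; "joint_velocities": joint speeds; "joint_torque": joint torques, N m; "tool_pos": TCP position; "ee_rot": TCP orientation; "ft_force": force on the tool from outside, world axes, zero at the start; "ft_torque": the same for the moment, N m; "finger_gap": finger opening in m.
Only numpy, scipy, OpenCV 4.12 (cv2) and the standard library are available. Lean on these libraries where they do the work, as an engineer would, in place of code of your own. Each camera call takes 0.05 s, during which the arm holds its last target.

TASK

Get the sample jar ready for shaking: push the clamp's steel strap round over the jar until it is fully home in its catch, and only then push the cam lever on the strap all the way down so that the clamp presses on the jar. The jar must stay seated in its ring, and everything else on the shaker and around it must be left where it is.

Things in the scene. Friction and masses are not known exactly. Their poses are not given: they have to be found in the camera images.
- shaker: low white bench shaker, 250 x 250 mm, fixed to the table; origin under its centre on the table, z up, its own -x side (display and two knobs) roughly faces the robot. Black rubber deck 58 mm above the table. At its centre a plastic ring (66 mm across, 14 mm high) holds the sample jar; the strap's pivot post stands at its own (+75, 0) mm, the catch at (-85, 0) mm.
- strap_pivot (a point): point on the upright pivot axis of the clamp strap, at mid-thickness of the strap, 149 mm above the table. The strap is a plain level steel bar 24 mm wide and 12 mm thick, underside 143 mm above the table, reaching 175 mm from the pivot.
- catch (a point): the mouth of the catch, where the strap's middle line ends up, 160 mm from the pivot axis, 149 mm above the table. The catch is a slim aluminium post 14 mm wide (along the strap), open to the shaker's own +y side, with a ledge below and a lip above the strap; the lip reaches 164 mm above the table.
- strap_push (a point): point on the strap's middle line 130 mm from the pivot axis, at mid-thickness: a good place to push the strap's side (25 mm of clear strap between jar lid and catch)
- strap (a joint): angle of the clamp strap about the upright pivot, rad: 0 = fully home over the jar, in the catch (a hard stop), where it points from pivot to catch; it grows as the strap swings out, level, over the shaker's own +y side (limit 1.9, starts 0.8 to 1.5). It never tips, stays where it is left, and takes about 1 N at the push point.
- lever (a joint): angle of the cam lever above the strap, rad: 0 = fully down, flat along the strap (a hard stop); it starts 0.95 to 1.3, standing up. From its hinge it points towards the strap's pivot and up; pushing its free end towards the pivot and down closes it. It stays where it is left and takes about 2 N at its end.
- lever_hinge (a point): middle of the lever's hinge pin on the strap, 173 mm above the table, 75 mm from the pivot axis (right above the jar when the strap is home)
- lever_tip (a point): free end of the lever, on its middle line, 97 mm from the hinge pin. The lever is a bar 18 mm wide and 8 mm thick, with a black grip 22 mm wide and 12 mm thick over its last 45 mm.
- clamp_foot: round black rubber foot under the strap below the lever hinge, 24 mm across; origin at the centre of its underside; 3 mm above the jar lid while the lever is up, pressed on it when the lever is fully down
- jar: the sample jar: steel, 54 mm across, with a flat aluminium lid 60 mm across, 72 mm high in all, loose in the ring at the shaker's centre, its top 130 mm above the table; origin at the centre of its underside
- spare_jar: bystander: a jar like the sample jar, standing on the table on the shaker's +y side; origin under it
- dish: bystander: white ceramic cup 44 mm across, 28 mm high, on the shaker deck under the strap's sweep (top 86 mm above the table); origin under it
- vial: bystander: amber vial 24 mm across, 45 mm high, on the shaker deck; origin under it
- stopper: bystander: rubber stopper 28 mm across, 25 mm high, on the shaker deck; origin under it
- reagent: bystander: glass bottle with cap, 68 mm across, 150 mm high, on the table on the shaker's -y side; origin under it
- beaker: bystander: glass beaker 68 mm across, 85 mm high, on the table on the shaker's -y side; origin under it
- wash: bystander: white plastic bottle 60 mm across, 140 mm high, on the table on the shaker's +y side; origin under it
Not all that is in view belongs to the job. Leave any green, red or turquoise look-alike of the jar alone.

How it is judged:
On the way, in this order (a step that is already met when the one before it is completed fails the run):
1. the strap is fully home in the catch with the lever still up (value of joint strap below 0.05 rad and value of joint lever above 0.7 rad), for 0.2 s.
2. the cam lever is pushed fully down with the strap home (value of joint strap below 0.05 rad and value of joint lever below 0.09 rad), for 0.2 s.
At the end, for the whole second after the job is handed in: the strap is within 0.05 rad of fully home, the lever within 0.09 rad of fully down, the foot presses on the jar with more than 2 N, and the jar is at rest, upright and seated in its ring (within 6 mm of the shaker's centre) (all of step 2 and contact force between clamp_foot and jar above 2 N and velocity of joint lever below 0.1 rad/s and linear speed of jar below 0.02 m/s and horizontal distance between jar and shaker below 0.006 m and z of jar in the frame of shaker below 0.064 m and angle between jar's own z axis and vertical below 0.06 rad); the robot touches nothing.
It fails at once if the sample jar is lifted or tipped out of its seat (raised more than 10 mm or tilted more than 0.2 rad) (z of jar in the frame of shaker above 0.068 m or angle between jar's own z axis and vertical above 0.2 rad).
It fails at once if the lever is pushed down before the strap is over the jar (value of joint lever below 0.6 rad and value of joint strap above 0.1 rad).
It fails at once if a bystander is moved more than 20 mm (distance of any of spare_jar, dish, vial, reagent, beaker, stopper, wash from where it was at the start of the episode above 0.02 m).
It also fails if it takes over 48 s, if anything falls off the work surface, if the arm or the gripper's body presses on something with over 40 N, if the wrist force passes 120 N, or if a joint passes its speed limit or range.

## Working session

There is one attempt and no reset: what is moved stays moved. The work goes in short steps, Python scripts to look and compute and a shell command to move; the robot and the scene stay as the last step left them, time stands still between calls to the robot, and variables do not carry over. Pictures are saved under pics/ and viewed, and the job is handed in when it is done.

```bash
ls; mkdir -p pics
python3 - <<'E'
from cell import ctrl
import cv2
s=ctrl.read_state(); print(s)
for n in("side","top"):
    p,d=ctrl.camera(n); cv2.imwrite(f"pics/{n}0.png",p[:,:,::-1]); print(n,ctrl.camera_model(n))
    import numpy as np; np.save(f"pics/{n}0d.npy",d)
    for l in ("strap_pivot","catch","strap_push","lever_hinge","lever_tip","jar","shaker"):
        print(l,[(round(r['score'],2),[round(float(v),1) for v in r['point']]) for r in ctrl.landmark_of(n,l)][:3])
E
```

```text
pics
{'time': 0.0, 'qpos': array([ 1.01591706e+00,  1.59032601e-01,  1.59822171e+00, -6.34242959e-06,
        1.38616804e+00, -2.10147337e-01]), 'joint_velocities': array([ 0.003165  ,  0.0013917 ,  0.00012198,  0.00021077, -0.00143045,
       -0.00095581]), 'joint_torque': array([ 1.89113394e-03, -3.85549808e+01, -3.22114563e+01,  7.04437564e-02,
        3.75360344e-02, -1.59503129e-04]), 'tool_pos': array([0.19403461, 0.54061967, 0.21363342]), 'ee_rot': array([-3.38578113e-04,  1.71513083e-01,  9.85181417e-01, -8.49893812e-04]), 'ft_force': array([-0.18140736,  0.19537678, -0.074646  ]), 'ft_torque': array([ 0.04620117, -0.00748688,  0.0447373 ]), 'finger_gap': 0.09223556232461026}
side {'vfov': 52.924161438193636, 'cx': 261.53857754220377, 'cy': 199.6743042460869, 'k1': -0.021100786229318106, 'eye': array([ 0.41497465, -0.71736408,  0.57468807]), 'orientation': array([-0.49389523,  0.86499963, -0.07838378,  0.04122036])}
strap_pivot [(0.82, [291.9, 215.3]), (0.62, [280.4, 161.1])]
catch [(0.89, [211.8, 224.9])]
strap_push [(0.97, [242.1, 198.8])]
lever_hinge [(0.6, [261.3, 191.9]), (0.22, [312.4, 343.8])]
lever_tip [(0.76, [280.6, 161.1])]
jar [(0.9, [338.1, 241.9]), (0.78, [349.0, 284.4]), (0.7, [163.4, 330.7])]
shaker [(0.87, [255.2, 273.9])]
top {'vfov': 57.369805131976264, 'cx': 257.3859151253641, 'cy': 193.57335543590983, 'k1': -0.04317186337750805, 'eye': array([0.37713921, 0.03662568, 0.95925532]), 'orientation': array([-0.06120599,  0.70507223, -0.7032854 ,  0.06720583])}
strap_pivot [(0.96, [305.7, 167.8]), (0.66, [297.2, 210.5])]
catch [(0.35, [335.6, 229.8])]
strap_push [(0.95, [267.7, 206.2])]
lever_hinge [(0.88, [282.1, 187.0])]
lever_tip [(0.57, [298.7, 162.4])]
jar [(0.95, [314.2, 138.1]), (0.81, [342.4, 283.8]), (0.72, [300.2, 205.0])]
shaker [(0.68, [297.2, 206.7])]
```

View pics/side0.png

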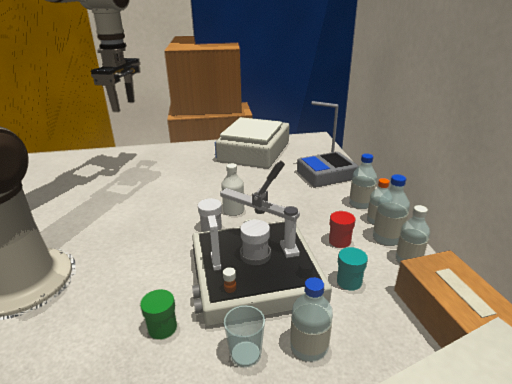

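View pics/top0.png

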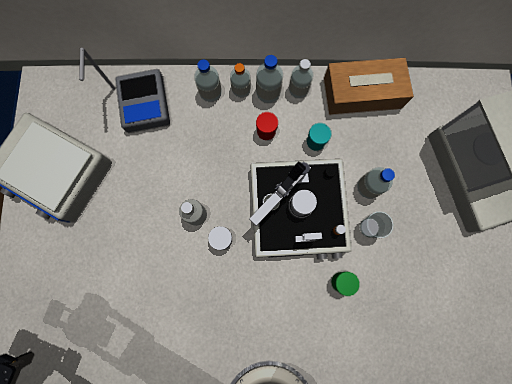

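```bash
cat > h.py <<'E'
import numpy as np, cv2
from scipy.spatial.transform import Rotation as R
from scipy.optimize import least_squares
def ray(m,p):
    f=192/np.tan(np.radians(m['vfov']/2)); 
    d=np.array([(p[0]-m['cx'])/f,(p[1]-m['cy'])/f]); u=d.copy()
    for _ in range(20): u=d/(1+m['k1']*(u@u))
    q=m['orientation']; Rm=R.from_quat([q[1],q[2],q[3],q[0]]).as_matrix()
    return m['eye'],Rm@np.array([u[0],u[1],1])
def atz(m,p,z):
    e,r=ray(m,p); return e+r*(z-e[2])/r[2]
def withd(m,p,d):
    e,r=ray(m,p); return e+r*d
def tri(m1,p1,m2,p2):
    e1,r1=ray(m1,p1);e2,r2=ray(m2,p2)
    r1=r1/np.linalg.norm(r1);r2=r2/np.linalg.norm(r2)
    A=np.stack([r1,-r2],1); t=np.linalg.lstsq(A,e2-e1,rcond=None)[0]
    a=e1+t[0]*r1;b=e2+t[1]*r2
    return (a+b)/2,np.linalg.norm(a-b)
def proj(m,P):
    f=192/np.tan(np.radians(m['vfov']/2)); q=m['orientation']; Rm=R.from_quat([q[1],q[2],q[3],q[0]]).as_matrix()
    c=Rm.T@(np.array(P)-m['eye']);u=c[:2]/c[2];u=u*(1+m['k1']*(u@u)); return u*f+[m['cx'],m['cy']]
E
python3 - <<'E'
from h import *
from cell import ctrl
S=ctrl.camera_model('side');T=ctrl.camera_model('top')
np.set_printoptions(precision=4,suppress=True)
for n,a,b,z in [("pivot",[291.9,215.3],[305.7,167.8],.149),("catch",[211.8,224.9],[335.6,229.8],.149),("push",[242.1,198.8],[267.7,206.2],.149),("hinge",[261.3,191.9],[282.1,187],.173),("tip",[280.6,161.1],[298.7,162.4],.25),("shaker",[255.2,273.9],[297.2,206.7],0)]:
    print(n,*tri(S,a,T,b),'S@z',atz(S,a,z)[:2],'T@z',atz(T,b,z)[:2])
E
```

```text
pivot [ 0.588  -0.0848  0.1519] 0.0004761824509368791 S@z [ 0.589  -0.0806] T@z [ 0.589  -0.0853]
catch [ 0.432  -0.1423  0.1881] 0.012755316877911899 S@z [ 0.4267 -0.0852] T@z [ 0.4415 -0.1513]
push [0.4976 0.0057 0.1477] 0.002233605815716509 S@z [0.4985 0.0038] T@z [0.4963 0.0057]
hinge [ 0.5359 -0.026   0.1788] 0.00017173326103360904 S@z [ 0.5376 -0.0158] T@z [ 0.5372 -0.0265]
tip [ 0.5704 -0.0543  0.2596] 0.002295526740695905 S@z [ 0.5738 -0.0347] T@z [ 0.5742 -0.0557]
shaker [ 0.5137 -0.0807  0.006 ] 0.004743413898298161 S@z [ 0.5124 -0.0743] T@z [ 0.517  -0.0815]
```

The side view shows the strap swung out, the lever standing up from about (262,200) to (280,165), and the catch post near (213,235). In the top view the strap runs from the pivot at (305,168) to about (255,222), and the catch is near (309,237). The top-view "catch" detection is therefore wrong. I'll zoom in next.

Run:
```python
import cv2
a=cv2.imread('pics/top0.png')[145:270,170:400]; cv2.imwrite('pics/topz.png',cv2.resize(a,None,fx=3.4,fy=3.4,interpolation=cv2.INTER_CUBIC))
a=cv2.imread('pics/side0.png')[150:330,170:350]; cv2.imwrite('pics/sidez.png',cv2.resize(a,None,fx=3.3,fy=3.3,interpolation=cv2.INTER_CUBIC))
from h import *
from cell import ctrl
S=ctrl.camera_model('side');T=ctrl.camera_model('top')
np.set_printoptions(precision=4,suppress=True)
for p in ([300,237],[309,237],[319,236]): print(tri(S,[211.8,224.9],T,p),atz(T,p,.164))
d=np.load('pics/top0d.npy')
for n,p in dict(jar=(304,204),strap=(265,212),strapend=(257,219),c1=(301,238),c2=(309,237),c3=(318,236),pivot=(305,179),tip=(300,167),dish=(268,202),vial=(340,230),deck=(285,225),deckR=(335,210),wash=(192,210),spare=(220,238)).items():
    print(n,withd(T,p,d[p[1],p[0]]))
# shaker corners deck rim top
for p in ([250,161],[343,159],[351,249],[255,257]): print('corner',withd(T,p,d[p[1],p[0]]))
```

```text
(array([ 0.4262, -0.0697,  0.1386]), np.float64(0.0014993475283789101)) [ 0.424  -0.0664  0.164 ]
(array([ 0.4257, -0.0888,  0.1514]), np.float64(0.0018838609216760222)) [ 0.424  -0.0868  0.164 ]
(array([ 0.4262, -0.1093,  0.1653]), np.float64(6.133484988431781e-05)) [ 0.4263 -0.1096  0.164 ]
jar [ 0.5046 -0.082   0.1299]
strap [0.4819 0.0122 0.1545]
strapend [0.4655 0.0307 0.1552]
c1 [ 0.4271 -0.0814  0.0678]
c2 [ 0.4241 -0.0871  0.1622]
c3 [ 0.4263 -0.1073  0.164 ]
pivot [ 0.5799 -0.0948  0.0688]
tip [ 0.5627 -0.0574  0.2559]
dish [0.5052 0.0053 0.1554]
vial [ 0.4448 -0.1732  0.1014]
deck [ 0.4607 -0.0419  0.0603]
deckR [ 0.5001 -0.1728  0.058 ]
wash [0.4889 0.1848 0.1334]
spare [0.4266 0.1232 0.0695]
corner [ 0.6477  0.0497 -0.0021]
corner [ 0.655  -0.2155 -0.0022]
corner [ 0.4012 -0.2262 -0.0001]
corner [ 0.3798  0.0347 -0.0037]
```

View pics/topz.png

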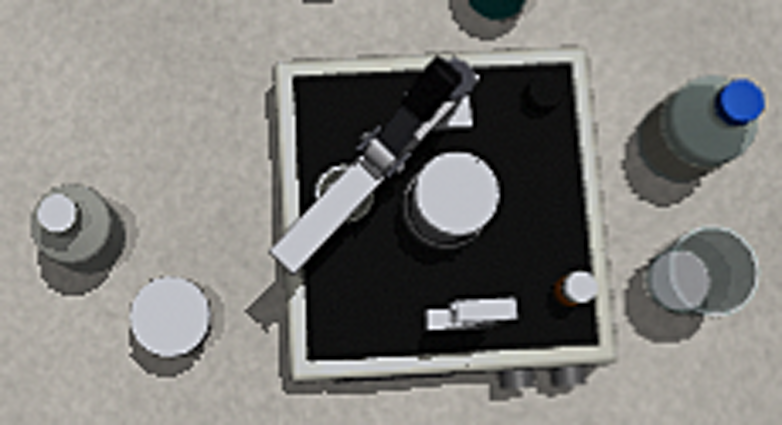

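View pics/sidez.png

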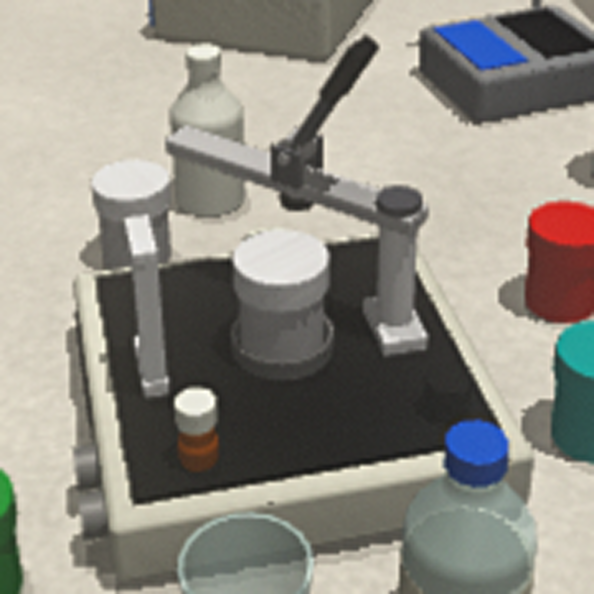

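Run:
```python
from h import *
from cell import ctrl
S=ctrl.camera_model('side');T=ctrl.camera_model('top')
np.set_printoptions(precision=4,suppress=True)
C=[atz(T,[170+x/3.4,145+y/3.4],.058) for x,y in [(295,75),(572,63),(595,345),(307,360)]]
for c in C: print(c)
c=sum(C)/4; print('c',c)
print([np.degrees(np.arctan2(*(v[1::-1]))) for v in (C[0]-C[3],C[1]-C[2])],[np.degrees(np.arctan2(-v[0],v[1])) for v in (C[0]-C[1],C[3]-C[2])])
# lid fit
p=ctrl.camera('top')[0]
print('lid',atz(T,[170+457/3.4,145+194/3.4],.130), 'side lid',atz(S,[170+281/3.3,150+258/3.3],.130))
print('pivot cap side', atz(S,[170+399/3.3,150+198/3.3],.158))
for n in ('side','top'):
  ctrl.camera(n)
  for l in ('catch','strap_pivot','jar','clamp_foot','lever_hinge','lever_tip','dish','stopper'):
    print(n,l,[(round(r['score'],2),[round(float(v),1) for v in r['point']]) for r in ctrl.landmark_of(n,l)][:3])
  
print(ctrl.read_state()['time'])
```

```text
[0.6143 0.0309 0.058 ]
[ 0.625  -0.1863  0.058 ]
[ 0.4062 -0.1951  0.058 ]
[0.395  0.0215 0.058 ]
c [ 0.5101 -0.0823  0.058 ]
[np.float64(2.457336465958625), np.float64(2.2939000674968466)] [np.float64(2.8338235082364487), np.float64(2.954975889449071)]
lid [ 0.5093 -0.0831  0.13  ] side lid [ 0.5124 -0.0849  0.13  ]
pivot cap side [ 0.5881 -0.0745  0.158 ]
side catch [(0.83, [208.5, 225.4])]
side strap_pivot [(0.67, [291.1, 215.4])]
side jar [(0.91, [336.6, 240.2]), (0.76, [162.0, 328.5]), (0.62, [255.0, 255.0])]
side clamp_foot [(0.61, [260.1, 208.6]), (0.46, [255.1, 254.4])]
side lever_hinge [(0.51, [264.1, 196.8])]
side lever_tip [(0.82, [280.3, 161.8])]
side dish []
side stopper [(0.58, [306.1, 273.5])]
top catch [(0.91, [306.5, 234.8])]
top strap_pivot [(0.58, [304.0, 168.3]), (0.53, [282.2, 188.3])]
top jar [(0.92, [315.6, 139.5]), (0.8, [341.9, 282.4]), (0.72, [298.3, 208.2])]
top clamp_foot [(0.53, [299.9, 205.3])]
top lever_hinge [(0.92, [279.3, 188.9]), (0.56, [329.1, 171.5])]
top lever_tip [(0.54, [300.1, 166.3])]
top dish [(0.64, [268.4, 199.4])]
top stopper [(0.63, [328.6, 174.7])]
1.75
```

```bash
python3 -m handwheel '[[[-40,-27.5,0],[0,0,0],0],[[-40,-27.5,0],[0,0,0],0],[[-40,-27.5,0],[0,0,0],0],[[-40,-27.5,0],[0,0,0],0],[[-40,-27.5,0],[0,0,0],0],[[-40,-27.5,0],[0,0,0],0],[[-40,-27.5,0],[0,0,0],0],[[-40,-27.5,0],[0,0,0],0]]' 20
```

```text
time: 2.75
tool_pos: [0.422, 0.2246, 0.2148]
ee_rot: [0.0, 0.172, 0.985, 0.0]
ft_force: [0.9, 1.0, 0.8]
finger_gap: 0.014
```

```bash
cat >> h.py <<'E'
def tool(s):
    q=s['ee_rot'];return R.from_quat([q[1],q[2],q[3],q[0]]).as_matrix()
def go(s,P,yaw):
    """delta in tool axes mm, and tool-z turn to reach x-axis yaw(deg)"""
    M=tool(s);d=M.T@(np.array(P)-s['tool_pos'])*1000
    y=np.degrees(np.arctan2(M[1,0],M[0,0]));t=-((yaw-y+180)%360-180)
    print('pos',s['tool_pos'],'yaw',y,'tilt',M[2,2],'shift',d.round(1),'turn z',round(np.radians(t),3),'F',s['ft_force'],'t',s['time'])
E
python3 - <<'E'
from h import *
from cell import ctrl
np.set_printoptions(precision=4,suppress=True)
go(ctrl.read_state(),[.54,.062,.2136],136)
E
```

```text
pos [0.422  0.2246 0.2148] yaw 160.24112687057863 tilt -0.9999997405802591 shift [-166.  -113.1    1.3] turn z 0.423 F [0.8595 1.0433 0.8033] t 2.75
```

```bash
python3 -m handwheel '[[[-41.5,-28.5,0],[0,0,0],0],[[-41.5,-28.5,0],[0,0,0],0],[[-41.5,-28.5,0],[0,0,0],0],[[-41.5,-28.5,0],[0,0,0],0],[[0,0,0],[0,0,0.106],0],[[0,0,0],[0,0,0.106],0],[[0,0,0],[0,0,0.106],0],[[0,0,0],[0,0,0.106],0]]'
python3 - <<'E'
from h import *
from cell import ctrl
np.set_printoptions(precision=4,suppress=True)
go(ctrl.read_state(),[.54,.062,.138],136)
p,d=ctrl.camera('side');cv2.imwrite('pics/s1.png',cv2.resize(p[80:280,150:350,::-1],None,fx=3,fy=3))
p,d=ctrl.camera('top');cv2.imwrite('pics/t1.png',cv2.resize(p[100:300,150:400,::-1],None,fx=3,fy=3))
E
```

```text
time: 3.75
tool_pos: [0.5389, 0.0625, 0.2146]
ee_rot: [0.0, 0.377, 0.926, 0.0]
ft_force: [0.7, 0.6, 0.2]
finger_gap: 0.0002
pos [0.5389 0.0625 0.2146] yaw 135.74285153726484 tilt -0.9999999995378863 shift [-1.1  0.4 76.6] turn z -0.004 F [0.7064 0.5518 0.2163] t 3.75
```

View pics/s1.png

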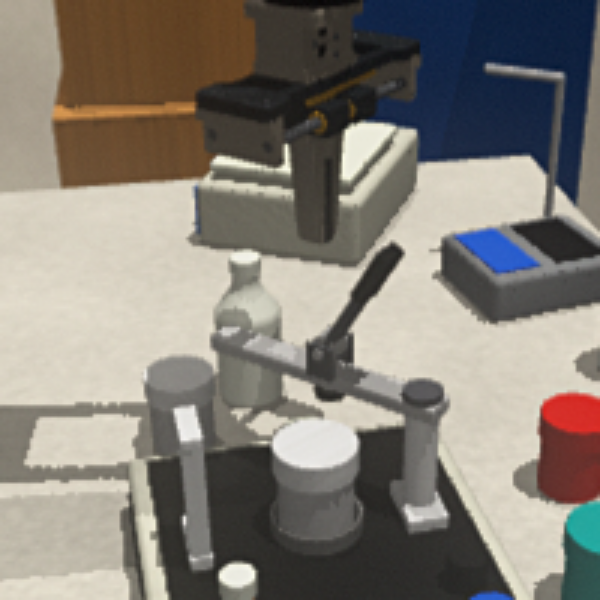

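View pics/t1.png

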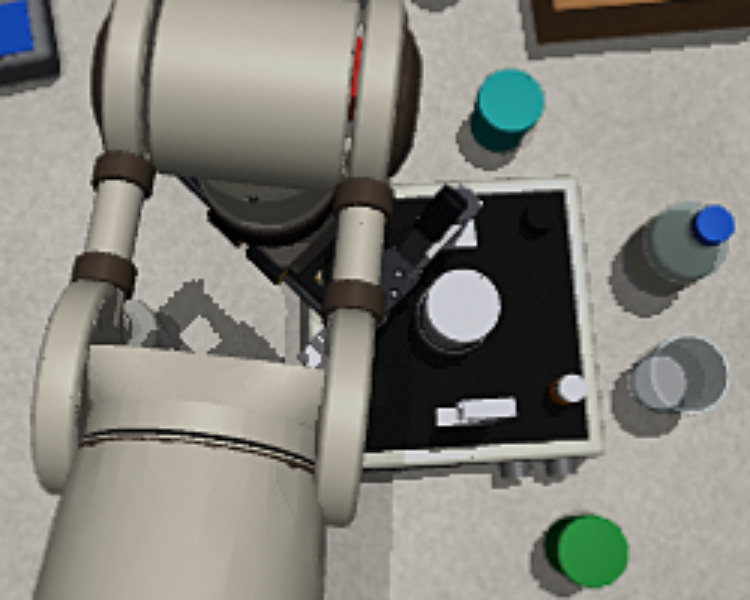

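The body's wide side runs across the strap, so it will clear the lever. Next I descend and close in on the strap's side.

```bash
python3 -m handwheel '[[[0,0,25],[0,0,0],0],[[0,0,26],[0,0,0],0],[[0,0,26],[0,0,0],0],[[0,-8,0],[0,0,0],0],[[0,-8,0],[0,0,0],0],[[0,-8,0],[0,0,0],0],[[0,-7,0],[0,0,0],0],[[0,-5,0],[0,0,0],0]]'
python3 - <<'E'
from h import *
from cell import ctrl
np.set_printoptions(precision=4,suppress=True)
go(ctrl.read_state(),[.512,.033,.138],136)
p,d=ctrl.camera('side');cv2.imwrite('pics/s2.png',cv2.resize(p[80:280,150:350,::-1],None,fx=3,fy=3))
E
```

```text
time: 4.85
tool_pos: [0.5138, 0.0362, 0.1381]
ee_rot: [0.0, 0.375, 0.927, 0.0]
ft_force: [-0.8, -0.9, -0.2]
finger_gap: 0.0005
pos [0.5138 0.0362 0.1381] yaw 135.93992285963475 tilt -0.9999996476212833 shift [-1.  -3.5  0.1] turn z -0.001 F [-0.7859 -0.874  -0.2179] t 4.85
```

View pics/s2.png

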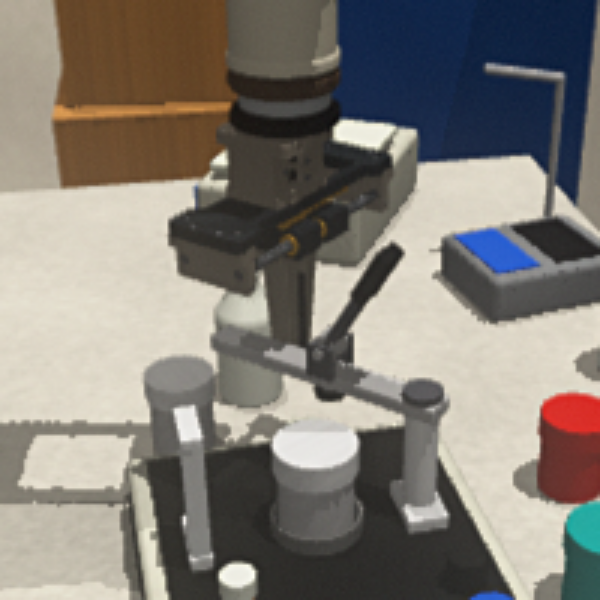

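```bash
python3 -m handwheel '[[[0,-4,0],[0,0,0],0],[[2.4,-10.4,0],[0,0,-0.08],0],[[2.4,-10.4,0],[0,0,-0.08],0],[[2.4,-10.4,0],[0,0,-0.08],0],[[2.4,-10.4,0],[0,0,-0.08],0],[[2.4,-10.4,0],[0,0,-0.08],0],[[2.4,-10.4,0],[0,0,-0.08],0],[[2.4,-10.4,0],[0,0,-0.08],0]]'
python3 - <<'E'
from h import *
from cell import ctrl
np.set_printoptions(precision=4,suppress=True)
c=np.array([.585,-.079]);y=np.radians(182.6);x=np.array([np.cos(y),np.sin(y)]);n=np.array([np.sin(y),-np.cos(y)])
P=c+.130*x+.030*n;print(P)
go(ctrl.read_state(),[*P,.138],182.6)
s=ctrl.read_state();M=tool(s);d=s['tool_pos'][:2]-c;print('r,n in tool',d@M[:2,0],d@M[:2,1])
p,d=ctrl.camera('side');cv2.imwrite('pics/s3.png',cv2.resize(p[80:280,150:350,::-1],None,fx=3,fy=3))
E
```

```text
time: 5.9
tool_pos: [0.4607, -0.02, 0.1378]
ee_rot: [0.001, 0.103, 0.995, 0.0]
ft_force: [0.7, 0.6, -0.5]
finger_gap: 0.0004
[ 0.4538 -0.0549]
pos [ 0.4607 -0.02    0.1378] yaw 168.20281860207146 tilt -0.999999411364478 shift [ -0.4 -35.6  -0.2] turn z -0.251 F [ 0.7252  0.607  -0.5238] t 5.9
r,n in tool 0.13378258411334626 0.032315675365735486
```

View pics/s3.png

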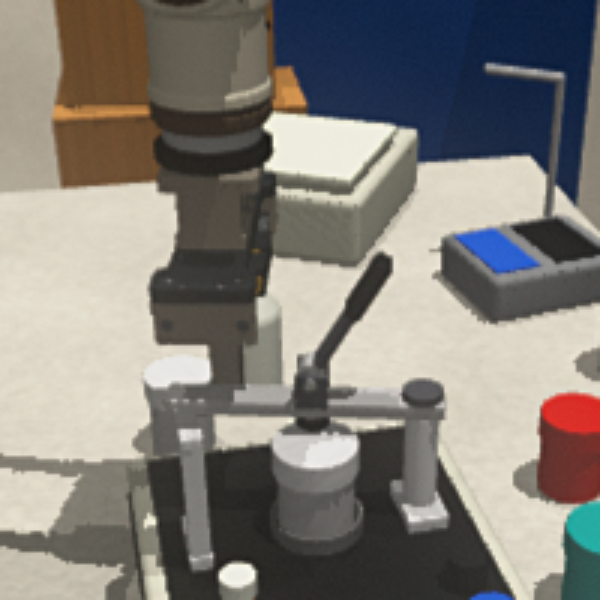

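```bash
python3 -m handwheel '[[[0.8,-6.5,0],[0,0,-0.05],0],[[0.8,-6.5,0],[0,0,-0.05],0],[[0.8,-6.5,0],[0,0,-0.05],0],[[0.8,-6.5,0],[0,0,-0.05],0],[[0.8,-6.5,0],[0,0,-0.05],0],[[0,-2.5,0],[0,0,0],0],[[0,-1.5,0],[0,0,0],0],[[0,0,0],[0,0,0],0]]'
python3 - <<'E'
from h import *
from cell import ctrl
np.set_printoptions(precision=4,suppress=True)
go(ctrl.read_state(),[.4538,-.0549,.138],182.6)
p,d=ctrl.camera('side');cv2.imwrite('pics/s4.png',cv2.resize(p[80:280,150:350,::-1],None,fx=3,fy=3))
E
```

```text
time: 6.95
tool_pos: [0.4532, -0.0556, 0.1376]
ee_rot: [0.0, -0.02, 1.0, -0.0]
ft_force: [-0.3, 0.9, -0.1]
finger_gap: 0.0011
pos [ 0.4532 -0.0556  0.1376] yaw -177.6738531041907 tilt -0.9999999943088571 shift [-0.6  0.7 -0.4] turn z -0.005 F [-0.2954  0.9097 -0.0617] t 6.95
```

View pics/s4.png

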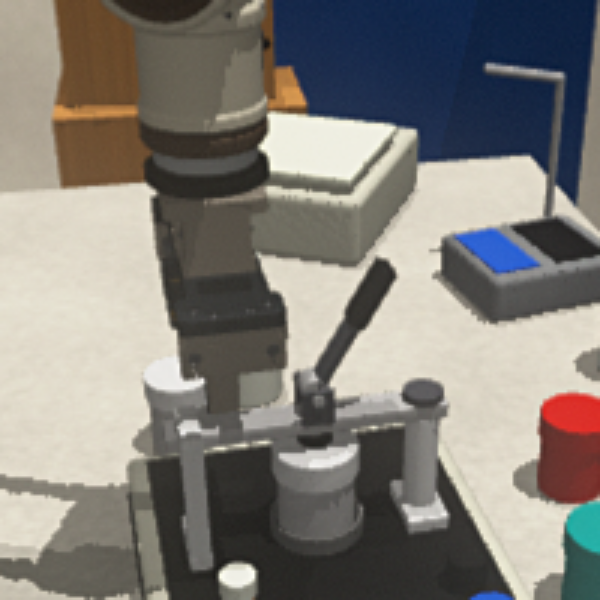

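No stop force yet, so I keep pushing in small steps.

```bash
python3 -m handwheel '[[[0,-1,0],[0,0,0],0],[[0,-1,0],[0,0,0],0],[[0,-1,0],[0,0,0],0],[[0,-1,0],[0,0,0],0],[[0,0,0],[0,0,0],0],[[0,0,0],[0,0,0],0],[[0,0,0],[0,0,0],0],[[0,0,0],[0,0,0],0]]'
```

```text
time: 8.0
tool_pos: [0.4532, -0.0579, 0.1376]
ee_rot: [-0.0, -0.021, 1.0, 0.002]
ft_force: [-0.3, 7.7, 2.0]
finger_gap: 0.0005
```

```bash
python3 -m handwheel '[[[0,-1,0],[0,0,0],0],[[0,-1,0],[0,0,0],0],[[0,-1,0],[0,0,0],0],[[0,0,0],[0,0,0],0],[[0,0,0],[0,0,0],0],[[0,0,0],[0,0,0],0],[[0,0,0],[0,0,0],0],[[0,0,0],[0,0,0],0]]'
python3 - <<'E'
from h import *
from cell import ctrl
p,d=ctrl.camera('side');cv2.imwrite('pics/s5.png',cv2.resize(p[130:280,180:330,::-1],None,fx=4,fy=4,interpolation=cv2.INTER_CUBIC))
E
```

```text
time: 9.0
tool_pos: [0.4532, -0.0581, 0.1376]
ee_rot: [-0.0, -0.021, 1.0, 0.005]
ft_force: [-0.9, 18.2, 5.9]
finger_gap: 0.0003
```

View pics/s5.png

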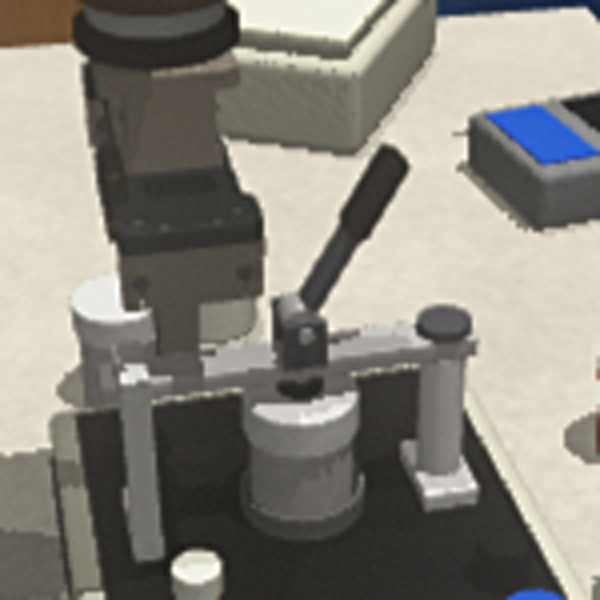

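A 2 mm command gave no motion and the force rose to 18 N, so the strap is on its stop. The picture shows it inside the catch at about (135,375), with the lever still up. I retreat now.

```bash
python3 -m handwheel '[[[0,8,0],[0,0,0],0],[[0,10,0],[0,0,0],0],[[0,10,0],[0,0,0],0],[[0,0,-26],[0,0,0],0],[[0,0,-26],[0,0,0],0],[[0,0,-26],[0,0,0],0],[[0,0,-26],[0,0,0],0],[[0,0,-26],[0,0,0],0]]'
python3 - <<'E'
from h import *
from cell import ctrl
np.set_printoptions(precision=4,suppress=True)
S=ctrl.camera_model('side');T=ctrl.camera_model('top')
c=np.array([.585,-.079]);y=np.radians(182.6);x=np.array([np.cos(y),np.sin(y)])
s=ctrl.read_state(); P=c+.075*x; go(s,[*P,.25],182.6)
L={}
for n in ('side','top'):
    p,d=ctrl.camera(n);cv2.imwrite(f'pics/{n}6.png',cv2.resize(p[120:270,170:370,::-1],None,fx=4,fy=4,interpolation=cv2.INTER_CUBIC))
    for l in ('lever_tip','lever_hinge'):
        r=ctrl.landmark_of(n,l);L[n,l]=r[0]['point'] if r else None; print(n,l,[(q['score'],q['point']) for q in r[:2]])
for l in ('lever_tip','lever_hinge'):
    if L['side',l] is not None and L['top',l] is not None: print(l,tri(S,L['side',l],T,L['top',l]))
for a in (.95,1.1,1.3):
    for s_ in (0,.097):
        Q=[*(c+(.075-s_*np.cos(a))*x),.173+s_*np.sin(a)];print(a,Q,proj(S,Q),proj(T,Q))
print(ctrl.read_state()['time'])
E
```

```text
time: 10.05
tool_pos: [0.4523, -0.0345, 0.2685]
ee_rot: [0.0, -0.021, 1.0, -0.0]
ft_force: [-0.1, -0.1, -0.4]
finger_gap: 0.0002
pos [ 0.4523 -0.0345  0.2685] yaw -177.63898802898365 tilt -0.9999998724839027 shift [-55.8 -50.2  18.5] turn z -0.004 F [-0.0754 -0.0528 -0.4479] t 10.05
side lever_tip [(0.76, [280.2, 166.6])]
side lever_hinge [(0.74, [255.8, 205.7])]
top lever_tip [(0.68, [223.7, 240.0])]
top lever_hinge []
lever_tip (array([0.5061, 0.0844, 0.186 ]), np.float64(0.18460360396717576))
0.95 [np.float64(0.5100772072656964), np.float64(-0.08240222410969401), np.float64(0.173)] [253.4413 209.5632] [306.7663 198.7698]
0.95 [np.float64(0.5664423831356742), np.float64(-0.07984269645070725), np.float64(0.2519013039645692)] [282.036 170.433] [310.4488 165.8174]
1.1 [np.float64(0.5100772072656964), np.float64(-0.08240222410969401), np.float64(0.173)] [253.4413 209.5632] [306.7663 198.7698]
1.1 [np.float64(0.554030737325607), np.float64(-0.08040630598893873), np.float64(0.2594471139259592)] [275.7065 167.4895] [311.4575 170.7143]
1.3 [np.float64(0.5100772072656964), np.float64(-0.08240222410969401), np.float64(0.173)] [253.4413 209.5632] [306.7663 198.7698]
1.3 [np.float64(0.5359978826188933), np.float64(-0.08122517312950783), np.float64(0.2664651439854677)] [266.3147 165.0589] [312.6512 178.5049]
10.35
```

View pics/side6.png

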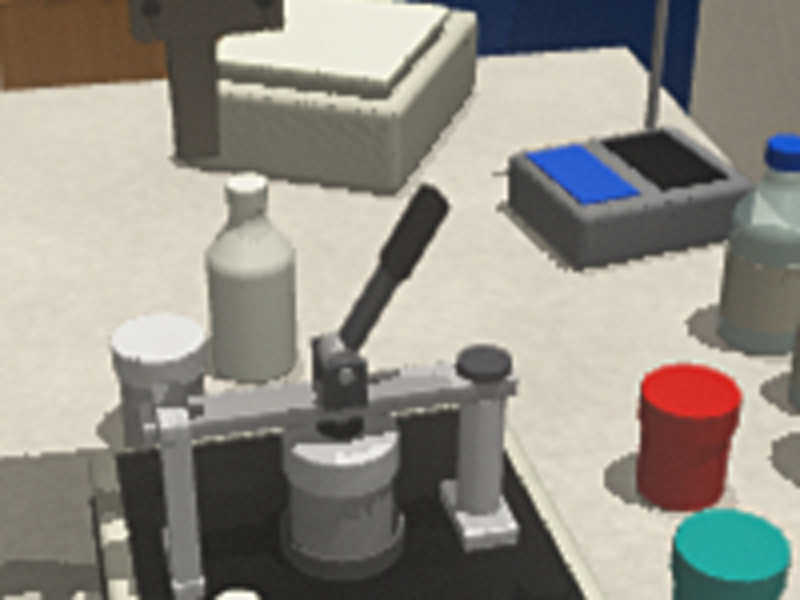

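View pics/top6.png

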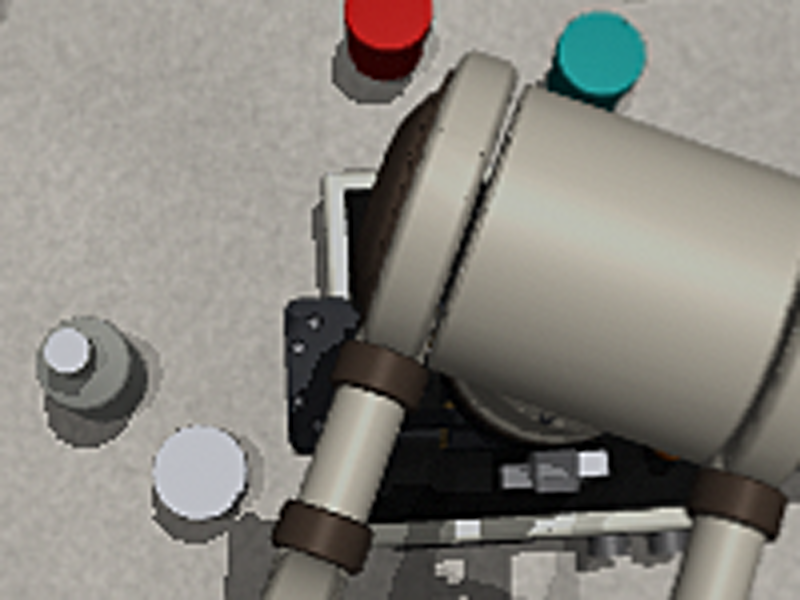

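The side view shows the strap in its catch and the lever hinge at about (257,213) in full-frame pixels. The lever tip is near (278,168), which fits a lever angle of about 1.05 rad. The lever plane is at y≈-0.082, so I line up behind it on the catch side.

```bash
python3 -m handwheel '[[[0,-17,0],[0,0,0],0],[[0,-17,0],[0,0,0],0],[[0,-16,0],[0,0,0],0],[[0,0,11],[0,0,0],0],[[0,0,11],[0,0,0],0],[[-19,0,0],[0,0,0],0],[[-19,0,0],[0,0,0],0],[[-19,0,0],[0,0,0],0]]'
python3 - <<'E'
from h import *
from cell import ctrl
np.set_printoptions(precision=4,suppress=True)
c=np.array([.585,-.079]);y=np.radians(182.6);x=np.array([np.cos(y),np.sin(y)])
P=c+.050*x; go(ctrl.read_state(),[*P,.245],182.6)
p,d=ctrl.camera('side');cv2.imwrite('pics/s7.png',cv2.resize(p[110:260,180:330,::-1],None,fx=4,fy=4,interpolation=cv2.INTER_CUBIC))
E
```

```text
time: 11.35
tool_pos: [0.5115, -0.0816, 0.2446]
ee_rot: [-0.001, -0.021, 1.0, 0.0]
ft_force: [0.3, 0.3, -0.0]
finger_gap: 0.0006
pos [ 0.5115 -0.0816  0.2446] yaw -177.5935107170254 tilt -0.9999992562260926 shift [-23.5  -0.7  -0.5] turn z -0.003 F [ 0.2903  0.2663 -0.0341] t 11.35
```

View pics/s7.png

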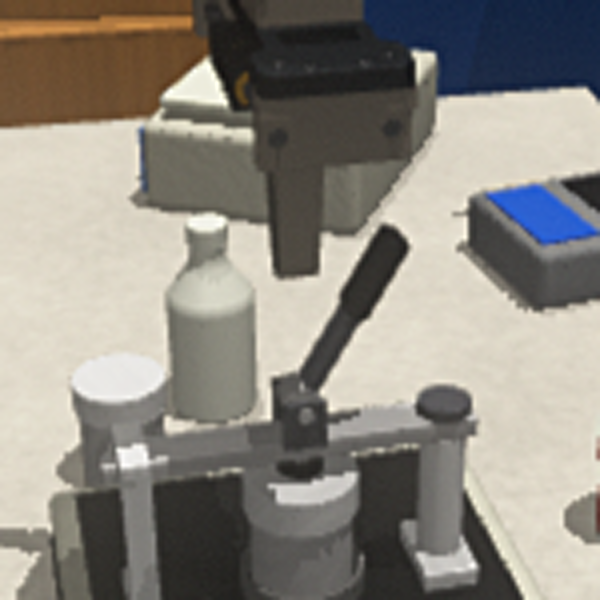

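```bash
python3 -m handwheel '[[[-12,0,0],[0,0,0],0],[[-12,0,0],[0,0,0],0],[[-5,0,3],[0,0,0],0],[[-5,0,3],[0,0,0],0],[[-5,0,3],[0,0,0],0],[[-4.5,0,4],[0,0,0],0],[[-4,0,4.5],[0,0,0],0],[[-4,0,4.5],[0,0,0],0]]'
python3 - <<'E'
from h import *
from cell import ctrl
np.set_printoptions(precision=4,suppress=True)
c=np.array([.585,-.079]);y=np.radians(182.6);x=np.array([np.cos(y),np.sin(y)])
P=c+.0156*x; go(ctrl.read_state(),[*P,.213],182.6)
p,d=ctrl.camera('side');cv2.imwrite('pics/s8.png',cv2.resize(p[110:260,180:330,::-1],None,fx=4,fy=4,interpolation=cv2.INTER_CUBIC))
E
```

```text
time: 12.4
tool_pos: [0.5631, -0.0803, 0.2234]
ee_rot: [0.0, -0.021, 1.0, -0.0]
ft_force: [-0.4, 0.6, 1.1]
finger_gap: 0.0006
pos [ 0.5631 -0.0803  0.2234] yaw -177.6441479043052 tilt -0.9999999377159369 shift [-6.3  0.3 10.4] turn z -0.004 F [-0.3654  0.5589  1.144 ] t 12.4
```

View pics/s8.png

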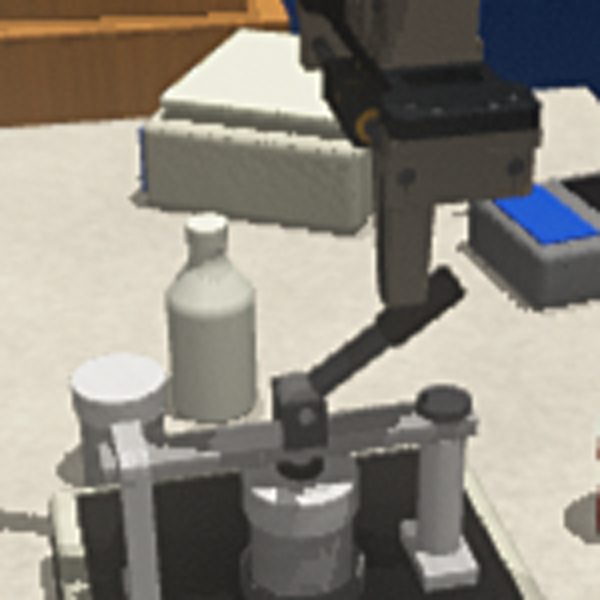

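```bash
python3 -m handwheel '[[[-3.5,0,5],[0,0,0],0],[[-3.5,0,5],[0,0,0],0],[[-3,0,5.5],[0,0,0],0],[[-2.5,0,5.5],[0,0,0],0],[[-2,0,6],[0,0,0],0],[[-2,0,6],[0,0,0],0],[[-0.5,0,6],[0,0,0],0],[[0,0,4],[0,0,0],0]]'
python3 - <<'E'
from h import *
from cell import ctrl
np.set_printoptions(precision=4,suppress=True)
c=np.array([.585,-.079]);y=np.radians(182.6);x=np.array([np.cos(y),np.sin(y)])
P=c+.005*x; go(ctrl.read_state(),[*P,.179],182.6)
p,d=ctrl.camera('side');cv2.imwrite('pics/s9.png',cv2.resize(p[110:260,180:330,::-1],None,fx=4,fy=4,interpolation=cv2.INTER_CUBIC))
E
```

```text
time: 13.45
tool_pos: [0.5805, -0.0794, 0.1808]
ee_rot: [0.001, -0.021, 1.0, 0.0]
ft_force: [1.5, 2.1, 3.1]
finger_gap: 0.0005
pos [ 0.5805 -0.0794  0.1808] yaw -177.63947507057287 tilt -0.99999785562068 shift [0.5 0.2 1.8] turn z -0.004 F [1.4672 2.081  3.0929] t 13.45
```

View pics/s9.png

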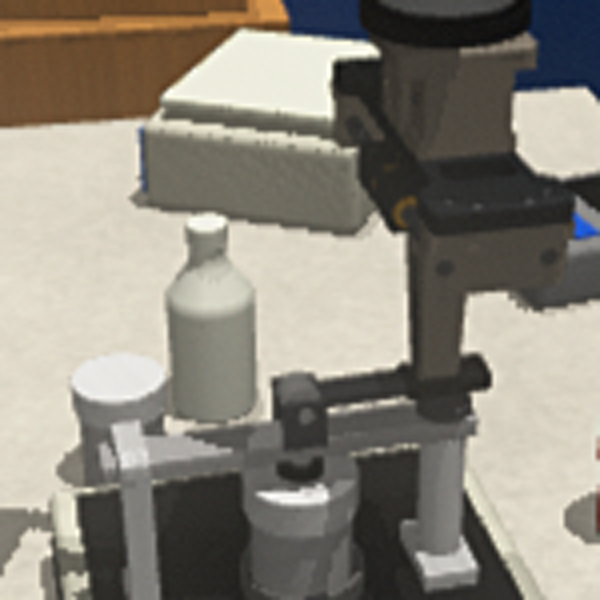

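Nearly flat, and the force is low. I press gently to the stop.

```bash
python3 -m handwheel '[[[0,0,1],[0,0,0],0],[[0,0,1],[0,0,0],0],[[0,0,1],[0,0,0],0],[[0,0,1],[0,0,0],0],[[0,0,0],[0,0,0],0],[[0,0,0],[0,0,0],0],[[0,0,0],[0,0,0],0],[[0,0,0],[0,0,0],0]]'
```

```text
time: 14.5
tool_pos: [0.5804, -0.0796, 0.1793]
ee_rot: [0.001, -0.021, 1.0, -0.0]
ft_force: [-2.2, 3.4, 13.9]
finger_gap: 0.0005
```

```bash
python3 -m handwheel '[[[0,0,1],[0,0,0],0],[[0,0,1],[0,0,0],0],[[0,0,1],[0,0,0],0],[[0,0,0],[0,0,0],0],[[0,0,0],[0,0,0],0],[[0,0,0],[0,0,0],0],[[0,0,0],[0,0,0],0],[[0,0,0],[0,0,0],0]]'
```

```text
time: 15.5
tool_pos: [0.5805, -0.0796, 0.179]
ee_rot: [0.001, -0.021, 1.0, -0.001]
ft_force: [-9.2, 4.4, 25.9]
finger_gap: 0.0005
```

The lever is on its hard stop: z 0.179 as expected, with the force rising but no motion. I retract straight up, then clear the view.

```bash
python3 -m handwheel '[[[0,0,-7],[0,0,0],0],[[0,0,-15],[0,0,0],0],[[0,0,-25],[0,0,0],0],[[0,0,-30],[0,0,0],0],[[0,0,-30],[0,0,0],0],[[0,40,0],[0,0,0],0],[[0,45,0],[0,0,0],0],[[0,45,0],[0,0,0],0]]'
python3 -m handwheel '[[[0,45,0],[0,0,0],0],[[0,45,0],[0,0,0],0],[[0,45,0],[0,0,0],0],[[0,45,0],[0,0,0],0],[[0,0,0],[0,0,0],0],[[0,0,0],[0,0,0],0],[[0,0,0],[0,0,0],0],[[0,0,0],[0,0,0],0]]'
python3 - <<'E'
from h import *
from cell import ctrl
np.set_printoptions(precision=4,suppress=True)
S=ctrl.camera_model('side');T=ctrl.camera_model('top')
for n in ('side','top'):
    p,d=ctrl.camera(n);cv2.imwrite(f'pics/{n}10.png',cv2.resize(p[130:280,170:370,::-1],None,fx=4,fy=4,interpolation=cv2.INTER_CUBIC))
    if n=='top':
        for q in ((306,204),(307,192),(308,180),(308,172),(309,165)): print(q,withd(T,q,d[q[1],q[0]]))
c=np.array([.585,-.079]);y=np.radians(182.6);x=np.array([np.cos(y),np.sin(y)])
print('strap end exp',proj(T,[*(c+.175*x),.155]),proj(S,[*(c+.175*x),.155]),'tip exp',proj(S,[*(c-.022*x),.173]),ctrl.read_state()['ft_force'])
E
```

```text
time: 16.5
tool_pos: [0.5739, 0.0512, 0.2805]
ee_rot: [-0.0, -0.02, 1.0, -0.0]
ft_force: [0.2, 0.5, -1.1]
finger_gap: 0.0006
time: 17.5
tool_pos: [0.5672, 0.2292, 0.2806]
ee_rot: [-0.0, -0.02, 1.0, -0.0]
ft_force: [0.7, -1.1, -0.1]
finger_gap: 0.0002
(306, 204) [ 0.5007 -0.083   0.1557]
(307, 192) [ 0.5252 -0.0829  0.1759]
(308, 180) [ 0.5538 -0.0863  0.1732]
(308, 172) [ 0.5716 -0.086   0.1777]
(309, 165) [ 0.5884 -0.0889  0.1769]
strap end exp [308.5868 243.3319] [203.0915 223.7362] tip exp [300.7038 203.6606] [ 0.4802 -0.7438 -0.8712]
```

View pics/side10.png

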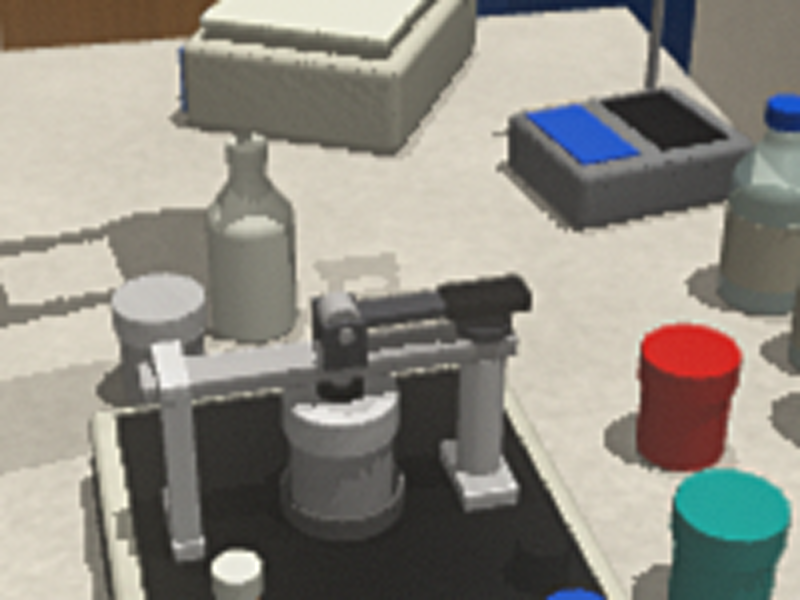

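View pics/top10.png

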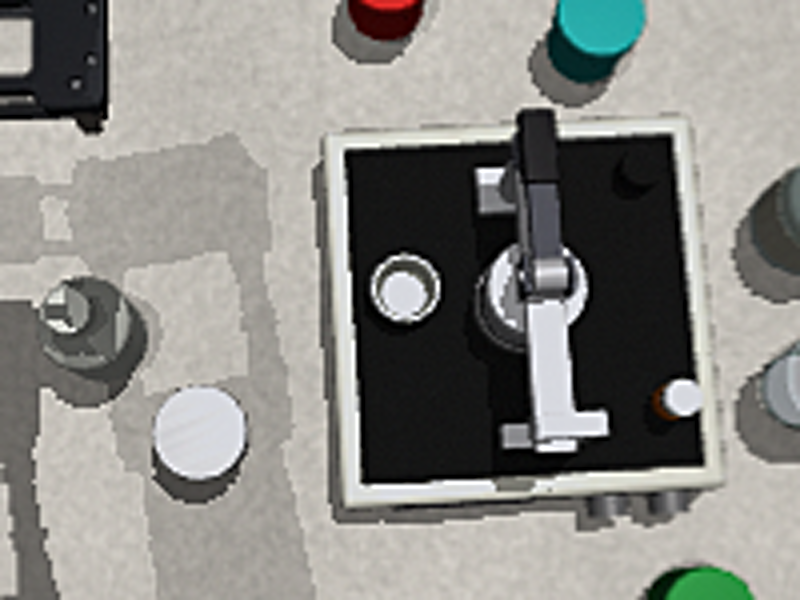

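The strap end is at about (309,242) in the top view, against (308.6,243.3) expected for home, and the lever lies flat with its grip top near z = 0.177. The jar is seated and the bystanders look unmoved. I'm handing in.

Run:
```python
from cell import ctrl
print(ctrl.hand_in())
```

```text
the job is handed in; nothing more can be done
None
```

I pushed the strap home into its catch with the shut fingertips. Then I pushed the cam lever down flat, pulled the arm clear and handed the job in at about 17.6 s; the hand-in reports no verdict.

- **Strap:** at the catch, more push gave almost no motion and the force rose to 18 N. The strap end showed at pixel (309, 242) in the top view, against (308.6, 243.3) expected for home. The lever was still up at this point.
- **Lever:** fingertip height stopped at 0.179 m, as expected for flat, with the force rising from 14 to 26 N. Depth readings of the grip top gave 0.177–0.178 m.
- **Jar and bystanders:** in the last pictures the jar stands upright and centred in its ring, and the bystanders in the cropped view look unmoved. I checked this by eye and did not measure displacements.
- **Not checked:** I could not measure the foot's force on the jar directly; it follows from the lever being on its stop.
- **Readings that disagreed:**
  - The first top-view detection of the catch was wrong, as was one of the lever tip. I dropped both and used the deck corners and the stated geometry instead.
  - The side and top views also differed by about 5 mm on the pivot, which did not affect the result.

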